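# Wind the rotary table on to the next stub and nip the clamp

## Task

An eight-armed display-stand hub is being fitted with end caps on the upright rotary table. Wind the handwheel clockwise (seen from above) until the next bare stub, the one on the handwheel's side of the capped stub at the top, stands straight up, then swing the clamp lever clockwise until it is firmly nipped and leave it so. Leave the spanner, the jar and the spare hub where they lie.

Things in the scene. Friction and masses are not known exactly. Their poses are not given: they have to be found in the camera images.
- rotab: Rotary table: grey housing on a foot 100 x 176 mm bolted to the bench. Origin on the bench below it; x level along the plate's axis, out of its face; y to the handwheel's side; z up. Worm drive: 36 handwheel turns make one turn of the plate (10 degrees a turn), clockwise from above raises the next stub. Only the worm moves the plate; no play; it stays where it is left.
- plate: Round steel plate, 130 mm across, 18 mm thick, top 150 mm above the bench, with the eight-armed hub bolted to its face. Origin on the axis at the plate's back, 85 mm up; x out of the face; z runs up the middle of the next bare stub, so the job is to bring z upright. At the start z leans 37 to 53 degrees to the handwheel's side. Four of the eight stubs wear black caps.
- next_stub (a point): Centre of the outer end of the next bare stub: 60 mm from the plate's axis, 33 mm before the plate's back. The hub's boss is 46 mm across; its eight tube stubs are 14 mm thick, 45 degrees apart; caps are 19 mm thick and reach 68 mm from the axis. Axes as plate.
- crank_axis (a point): Middle of the handwheel's upper face, on its upright axis, 151 mm up; axes as rotab. Flat wheel, 80 mm across; nut 24 mm across, 9 mm high in the middle. A black handle stands on it 31 mm from the axis, 47 mm high, 13 to 19 mm thick, free to spin on its pin; where round the axis it stands differs each time and is not told. About 2.5 N at the handle turns it; unpushed, it stops.
- clamp_lever: Black clamp lever on the housing, away from the handwheel; slack at the start. Origin on its upright pivot axis at the top of its hub (21 mm across), 160 mm up; x points along the arm. Arm: 72 mm from axis to end, 11 mm thick, the last 20 mm 15 mm thick; its middle line is 2 mm above the origin at 50 mm out, 4 mm at 64 mm.
- clamp_pivot (a point): The lever's pivot axis, at the height of the lever's origin; axes as rotab. Clockwise from above the lever turns an eccentric that nips the plate. Slack it needs 3 N at its end; after 35 to 55 degrees (not told: it sits anywhere on its splines) it bites and within 20 more it comes up firm. Pushed until it resists with 8 N at its end it is nipped; let go, it springs back a little and holds.
- spare_hub: a spare hub lying flat, 120 mm across and 30 mm high: leave it alone. Origin: centre of its underside.
- jar: a closed white jar, 64 mm across and 75 mm high: leave it alone. Origin: centre of its underside.
- spanner: a steel spanner lying flat: leave it alone. Its x axis points from the handle to the head.
Not all that is in view belongs to the job. Of the things that look like the rotab, the larger one is meant.

How it is judged:
By the outcome, as a careful person would: the job done as asked, in the order asked, and still so for the second after the job is handed in, with the robot touching nothing.
It also fails if it takes over 70 s, if anything falls off the work surface, if the arm or the gripper's body presses on something with over 40 N, if the wrist force passes 120 N, or if a joint passes its speed limit or range.

## Robot

A 6-joint arm with a two-finger parallel gripper is mounted at the origin on the work surface. World frame = base frame: x ahead of the robot, y to its left, z up, the work surface at z = 0. Lengths are in m, angles in rad, forces in N, time in s.
With the tool pointing down it reaches from about 0.25 to 0.725 m from the base axis. Payload 4 kg.
Tool frame: the origin (TCP) lies midway between the tips of the shut fingers; the grasp point (between the pads) lies 19 mm behind it (bot.grip_point_offset is the distance from the TCP to the grasp point, in m); z points along the fingers, y is the line along which they close (so a half turn about z gives the same grasp; the last joint's range is limited). The gripper opens to 85 mm and grips with 20 to 120 N. Pads are 22 mm wide; open, the fingers measure 114 mm over their backs; the gripper's body (76 mm by 85 mm) begins 54 mm behind the grasp point. The pads swing forward as they close: fully open they stand 13 mm farther back than shut.
Start: joints at [1.224, 0.241, 0.005, 1.335, 0, 1.571], TCP at [0.17, 0.47, 0.231] pointing down, gripper open.
Joint ranges: [-2.72, 2.72], [-1.05, 1.87], [-1.09, 1.28], [-1.99, 2.15], [-1.42, 1.44], [-3.14, 3.14]. Speed limits (rad/s): [2.79, 2.79, 3.14, 3.14, 3.14, 3.14].

## Interface

Orientations are given as a unit quaternion [x, y, z, w].
In Python, from workcell import bot gives the robot as it stands.
- The arm moves only by the tool step_arm, never from a script. Its argument "targets" is text: rows parted by semicolons, each of 7 numbers parted by spaces: the opening, from -1 (shut) to 1 (fully open), so that 0 is half open, then the shift along the world's x, y, z normalised to -1 to 1, where 1 is 0.5 m, then the turn, a rotation vector about the world's x, y, z normalised to -1 to 1, where 1 is pi/4 rad. In form: gripper x y z wx wy wz; .... A call has 1 to 10 rows; each row is the pose to reach, as a shift and turn from the pose commanded when the call began; what a row does not reach only later rows make up. A row lasts 1/12 s, in which the tool goes at most 41.7 mm and 7.16 degrees, less where a joint would pass 70% of its speed; a pose out of reach is approached as far as the arm can. A call with a number of a shift or a turn outside -1 to 1 is refused whole. A call with a gripper value outside its range is refused whole. The fingers move at their own pace and stop on an object; the grip force is fixed at half the most. Time passes only in rows, so rows that repeat a pose let the fingers close. It gives the time, the measured TCP pose, the force, the opening and the grip force at its end, in the units of the state.
- bot.get_obs(): the state, without advancing time (a new reading comes with each control period).
- bot.camera(name): name is "scene" or "top" or "wrist"; returns the picture (384x512x3 uint8, red, green, blue); there is no depth.
- bot.camera_info(name): a dict with "vertical_fov" (degrees; the focal length in pixels is half the picture's height over the tangent of half this angle, whatever the lens; pixels are square), "cx", "cy" (the principal point, pixels), "pose" (4x4, takes a point from camera to world coordinates). Camera axes: x right, y up, looking along -z (the intrinsics and any distortion apply to the point x, -y, -z); pixel columns grow to the right and rows downward; lengths in m; the calibration is good to about 2 mm. A picture is of the moment at which its call begins: read the wrist's pose just before it. camera_info takes no time and is no camera call; for the wrist camera it gives the pose at the moment of the call.
- bot.job_done(): hands the job in; it is judged then, once.
The state is a dict: "clock": time; "joint_pos": joint angles; "joint_vel": joint speeds; "tau": joint torques, N m; "eef_pos": TCP position; "tool_rot": TCP orientation; "ft_force": force on the tool from outside, world axes, zero at the start; "ft_torque": the same for the moment, N m; "grip_width": finger opening in m; "grasp_force": force on a finger pad.
Only numpy, scipy, OpenCV 4.12 (cv2) and the standard library are available. Lean on these libraries where they do the work, as an engineer would, in place of code of your own. Each camera call takes 0.05 s, during which the arm holds its last target. There are 200 camera calls.

## Working session

There is one attempt and no reset: what is moved stays moved. The work goes in short steps, Python scripts to look and compute and a tool call to move; the robot and the scene stay as the last step left them, time stands still between calls to the robot, and variables do not carry over. Pictures are saved under pics/ and viewed, at most 10 in all, crops included, and the job is handed in when it is done.

Besides the shell and the picture viewer there is one more tool, called after "Call:" by a JSON object that holds its "op" and its "data". step_arm: Moves the arm, as the interface text tells. Scaled input: -1 to 1 covers 0.5 m each way for a shift and pi/4 rad each way for a turn. Its arguments: {"type":"object","properties":{"targets":{"type":"string"}},"required":["targets"]}

```bash
mkdir -p pics; python3 - <<'E'
from workcell import bot
import cv2,numpy as np
for n in("scene","top"):
    im=bot.camera(n); cv2.imwrite(f"pics/{n}0.png",im[:,:,::-1]); i=bot.camera_info(n); print(n,{k:(np.round(v,4).tolist() if not isinstance(v,str) else v) for k,v in i.items()})
o=bot.get_obs();print(o)
E
```

```text
scene {'vertical_fov': 55.6238, 'cx': 253.7671, 'cy': 193.8521, 'pose': [[-0.4343, -0.6469, 0.6268, 1.2325], [0.9006, -0.3248, 0.2888, 0.2646], [0.0167, 0.6899, 0.7237, 0.8575], [0.0, 0.0, 0.0, 1.0]]}
top {'vertical_fov': 55.5242, 'cx': 253.6871, 'cy': 190.4835, 'pose': [[0.014, 0.9852, -0.1711, 0.41], [-0.9998, 0.0159, 0.0093, -0.0248], [0.0119, 0.1709, 0.9852, 1.1943], [0.0, 0.0, 0.0, 1.0]]}
{'clock': 0.1, 'joint_pos': array([ 1.22400757e+00,  2.41354112e-01,  3.88719706e-03,  1.33521904e+00,
       -1.96328117e-05,  1.57080027e+00]), 'joint_vel': array([ 0.00016429, -0.00118117,  0.00311579,  0.00117048, -0.0021682 ,
        0.00150051]), 'tau': array([-1.23351206e-04, -3.73137403e+01,  2.53010309e+01,  1.08451193e-02,
        3.81114148e-05, -1.59889979e-06]), 'eef_pos': array([0.16975508, 0.469706  , 0.23050454]), 'tool_rot': array([ 1.72528672e-01,  9.85004043e-01, -9.32341239e-04, -1.53334884e-04]), 'ft_force': array([-0.64883352, -0.04967574, -0.16640902]), 'ft_torque': array([ 0.00834   , -0.00668339, -0.04026926]), 'grasp_force': 0.0, 'grip_width': 0.08543478037429429}
```

View pics/scene0.png

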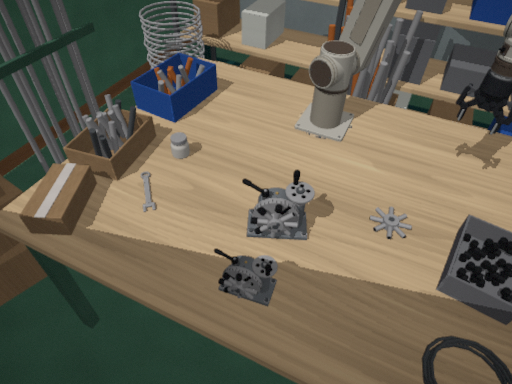

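View pics/top0.png

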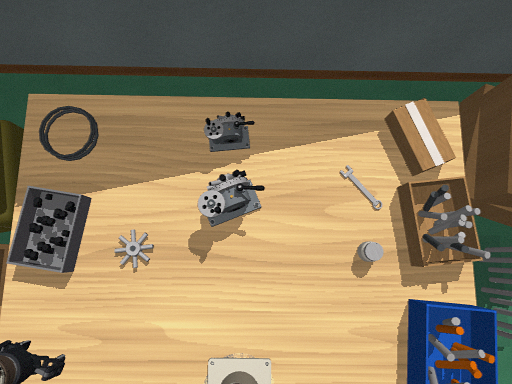

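Two rotary tables are in view: one at scene (280,210) / top (230,197), and a smaller one at scene (248,275) / top (228,132). The first is larger in the top view, so it is the one meant. I'll confirm it in enlarged crops.

```bash
python3 - <<'E'
import cv2,numpy as np
a=cv2.imread("pics/scene0.png")[165:305,210:330]; b=cv2.imread("pics/top0.png")[105:235,185:285]
a=cv2.resize(a,None,fx=4,fy=4,interpolation=cv2.INTER_CUBIC); b=cv2.resize(b,None,fx=6,fy=6,interpolation=cv2.INTER_CUBIC)[:, :]
cv2.imwrite("pics/c1.png",a); cv2.imwrite("pics/c2.png",b[:600] if 0 else cv2.resize(b,None,fx=4/6,fy=4/6))
E
```

```text
(no output)
```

View pics/c1.png

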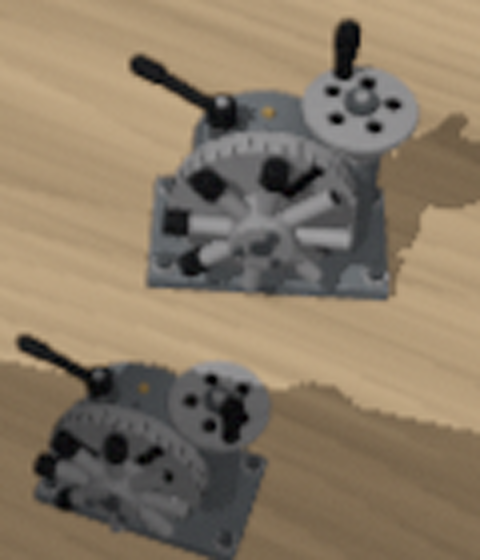

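View pics/c2.png

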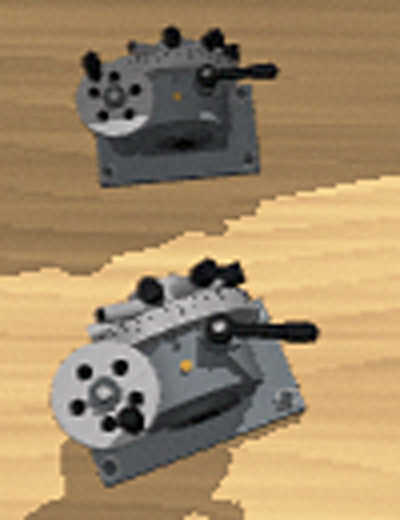

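```bash
cat >h.py <<'E'
from workcell import bot
import cv2,numpy as np
def K(n,i=None):
    i=i or bot.camera_info(n); f=192/np.tan(np.radians(i["vertical_fov"])/2)
    return f,i["cx"],i["cy"],np.array(i["pose"])
def ray(n,u,v,z,i=None):
    f,cx,cy,P=K(n,i); d=P[:3,:3]@np.array([(u-cx)/f,-(v-cy)/f,-1]); o=P[:3,3]
    return o+d*(z-o[2])/d[2]
def proj(n,p,i=None):
    f,cx,cy,P=K(n,i); q=(np.asarray(p)-P[:3,3])@P[:3,:3]
    return np.stack([cx+f*q[...,0]/-q[...,2],cy-f*q[...,1]/-q[...,2]],-1)
E
python3 - <<'E'
from h import *
print([k for k in bot.camera_info("top")])
T=lambda a,b,z:print("top",np.round(ray("top",185+a/4,105+b/4,z),4))
S=lambda a,b,z:print("sce",np.round(ray("scene",210+a/4,165+b/4,z),4))
print("nut");T(105,395,.160);S(363,92,.160)
print("handle top");T(127,415,.196);S(347,25,.196)
print("lever pivot");T(220,327,.162);S(222,102,.162)
print("lever end");T(317,330,.164);S(135,62,.164)
print("foot");T(107,485,.01);T(305,410,.01);S(148,285,.01);S(388,297,.01)
E
```

```text
['vertical_fov', 'cx', 'cy', 'pose']
nut
top [0.5492 0.0861 0.16  ]
sce [0.5519 0.09   0.16  ]
handle top
top [0.5307 0.0667 0.196 ]
sce [0.5326 0.0671 0.196 ]
lever pivot
top [0.5995 0.005  0.162 ]
sce [0.605  0.0096 0.162 ]
lever end
top [ 0.5981 -0.0647  0.164 ]
sce [ 0.5988 -0.0585  0.164 ]
foot
top [0.496  0.0981 0.01  ]
top [ 0.5596 -0.0615  0.01  ]
sce [ 0.66   -0.0175  0.01  ]
sce [0.5925 0.1422 0.01  ]
```

The crops confirm it. The upper table in scene crop 1 (lower one in the top view) is larger, with a wheel about 29 px across against about 20 px. Its handwheel is at about (0.550, 0.088), its handle at (0.532, 0.067), its lever pivot at (0.602, 0.007) and its yaw is about 22°. Next I'll move above it for a closer look.

Call:
{"op": "step_arm", "data": {"targets": "1 0.05 -0.055 0.16 0 0 0;1 0.1 -0.11 0.16 0 0 0;1 0.15 -0.165 0.16 0 0 0;1 0.2 -0.22 0.16 0 0 0;1 0.25 -0.275 0.16 0 0 0;1 0.3 -0.33 0.16 0 0 0;1 0.35 -0.385 0.16 0 0 0;1 0.4 -0.44 0.16 0 0 0;1 0.45 -0.495 0.16 0 0 0;1 0.5 -0.55 0.16 0 0 0"}}

```text
clock: 0.93
eef_pos: [0.4207, 0.1933, 0.3111]
tool_rot: [0.173, 0.985, -0.0, -0.0]
ft_force: [1.0, -0.2, 0.3]
grip_width: 0.0855
grasp_force: 0.0
```

Call:
{"op": "step_arm", "data": {"targets": "1 0.06 -0.06 0 0 0 0;1 0.12 -0.12 0 0 0 0;1 0.18 -0.18 0 0 0 0;1 0.23 -0.26 0 0 0 0;1 0.23 -0.26 0 0 0 0;1 0.23 -0.26 0 0 0 0"}}

```text
clock: 1.43
eef_pos: [0.5359, 0.0626, 0.3099]
tool_rot: [0.175, 0.985, -0.0, -0.001]
ft_force: [0.2, -0.1, -0.3]
grip_width: 0.0853
grasp_force: 0.0
```

```bash
python3 - <<'E'
from h import *
o=bot.get_obs();print(o["clock"],o["eef_pos"],o["tool_rot"],o["joint_pos"])
i=bot.camera_info("wrist");print(i)
im=bot.camera("wrist");cv2.imwrite("pics/w1.png",cv2.resize(im,(768,576),interpolation=cv2.INTER_CUBIC)[:,:,::-1])
import pickle;pickle.dump(i,open("w1.pkl","wb"))
E
```

```text
1.4333 [0.53585398 0.06261109 0.30988594] [ 1.74993600e-01  9.84568906e-01 -4.61023960e-04 -1.04761151e-03] [ 1.16473117e-01  3.06746991e-01  2.96047117e-01  1.56236852e+00
 -2.79023223e-04  4.68272202e-01]
{'vertical_fov': 65.47388757757663, 'cx': 254.99134200646162, 'cy': 190.21535108524515, 'pose': array([[ 3.44235802e-01, -8.95395715e-01, -2.82432693e-01,
         4.61898017e-01],
       [ 9.38883146e-01,  3.28166835e-01,  1.03946943e-01,
         8.81535948e-02],
       [-3.88604338e-04, -3.00953555e-01,  9.53638719e-01,
         4.53787470e-01],
       [ 0.00000000e+00,  0.00000000e+00,  0.00000000e+00,
         1.00000000e+00]])}
```

View pics/w1.png

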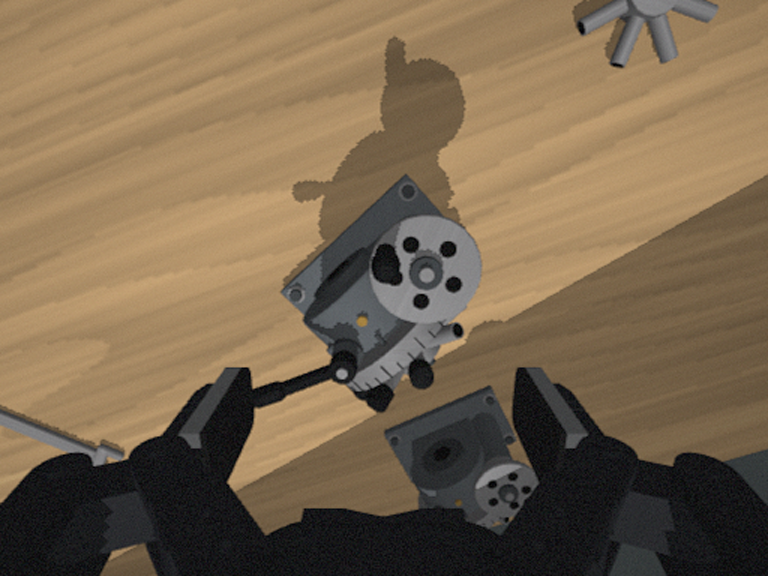

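The larger table is seen close up. The nut is at (427,274), the handle is the dark blob at about (384,264) beside a wheel hole at (395,275), and the lever pivot is at (343,371) with its end at about (262,396).

```bash
python3 - <<'E'
from h import *
import pickle;i=pickle.load(open("w1.pkl","rb"))
W=lambda n,a,b,z:print(n,np.round(ray("wrist",a/1.5,b/1.5,z,i),4))
W("nut",427,274,.160);W("wheel",425.5,269,.151);W("handletop",384,267,.198);W("handlemid",384,262,.18);W("pivot",343,372,.163);W("leverend",258,398,.164)
W("footcorner",407,176,.012);W("footcorner2",282,293,.012)
# predicted handle positions, wheel ctr avg
c=np.array([.5495,.0875])
for a in range(190,260,10):
    p=c+.031*np.array([np.cos(np.radians(a)),np.sin(np.radians(a))]);print(a,np.round(p,3),[np.round(1.5*proj("wrist",[*p,z],i),0) for z in(.155,.198)])
E
```

```text
nut [0.5518 0.0874 0.16  ]
wheel [0.5507 0.0876 0.151 ]
handletop [0.5273 0.065  0.198 ]
handlemid [0.5288 0.0645 0.18  ]
pivot [0.6    0.0069 0.163 ]
leverend [ 0.5979 -0.0595  0.164 ]
footcorner [0.4975 0.1    0.012 ]
footcorner2 [ 0.5646 -0.061   0.012 ]
190 [0.519 0.082] [array([403., 231.]), array([407., 244.])]
200 [0.52  0.077] [array([397., 235.]), array([399., 249.])]
210 [0.523 0.072] [array([391., 241.]), array([392., 256.])]
220 [0.526 0.068] [array([387., 247.]), array([387., 263.])]
230 [0.53  0.064] [array([383., 254.]), array([383., 271.])]
240 [0.534 0.061] [array([381., 262.]), array([381., 280.])]
250 [0.539 0.058] [array([381., 269.]), array([380., 288.])]
```

Call:
{"op": "step_arm", "data": {"targets": "1 -0.012 0.002 -0.08 0 0 0;1 -0.012 0.002 -0.16 0 0 0;1 -0.012 0.002 -0.24 0 0 0;1 -0.012 0.002 -0.286 0 0 0;1 -0.012 0.002 -0.286 0 0 0;-1 -0.012 0.002 -0.286 0 0 0;-1 -0.012 0.002 -0.286 0 0 0;-1 -0.012 0.002 -0.286 0 0 0;-1 -0.012 0.002 -0.286 0 0 0;-1 -0.012 0.002 -0.286 0 0 0"}}

```text
clock: 2.32
eef_pos: [0.53, 0.0665, 0.1701]
tool_rot: [0.172, 0.985, 0.001, 0.002]
ft_force: [0.4, -0.1, -0.1]
grip_width: 0.0253
grasp_force: 0.0
```

Call:
{"op": "step_arm", "data": {"targets": "-1 0 0 0 0 0 0;-1 0 0 0 0 0 0;-1 0 0 0 0 0 0;-1 0 0 0 0 0 0"}}

```text
clock: 2.65
eef_pos: [0.5298, 0.0663, 0.1699]
tool_rot: [0.173, 0.985, 0.001, 0.001]
ft_force: [-0.6, 1.5, 5.6]
grip_width: 0.016
grasp_force: 58.6
```

```bash
cat >fit.py <<'E'
from h import *
from scipy.optimize import least_squares
def pts(p,offs,r):
    x,y,yaw,a=p; X=np.array([np.cos(yaw),np.sin(yaw),0]);Y=np.array([-np.sin(yaw),np.cos(yaw),0]);t=np.radians(a+np.array(offs))
    return np.array([x,y,.085])+.033*X+np.array(r)[:,None]*(np.sin(t)[:,None]*Y+np.cos(t)[:,None]*np.array([0,0,1]))
def fit(cam,uv,offs,r,a0,i=None,prior=(.590,.045,.392)):
    i=i or bot.camera_info(cam)
    f=lambda p:np.r_[(proj(cam,pts(p,offs,r),i)-uv).ravel(),(p[2]-prior[2])/.03]
    s=least_squares(f,[*prior,a0]);return s.x,s.fun.round(1)
E
python3 - <<'E'
from fit import *
uv=np.array([[275,173],[208,183],[177,222],[192,262],[350,238]])/4+[210,165]
print(fit("scene",uv,[-45,-90,-135,-180,45],[.06,.06,.06,.06,.057],45))
r=.062
for n,t0,d in(("A",225.5,20),):
    for k in range(1,11):
        t=np.radians(t0-d*k);u=np.radians(t0);print(np.round(r*(np.cos(t)-np.cos(u)),4),np.round(r*(np.sin(t)-np.sin(u)),4),end="; ")
E
```

```text
(array([6.03460290e-01, 4.46058863e-02, 3.94409711e-01, 4.92413075e+01]), array([ 0.2, -0.1,  0.1,  0.1, -0.2, -0.1,  0.9,  0. , -0.9,  0.1,  0.1]))
-0.0125 0.0175; -0.0183 0.0383; -0.0166 0.0597; -0.0076 0.0793; 0.0075 0.0947; 0.0269 0.104; 0.0483 0.106; 0.0692 0.1006; 0.0869 0.0884; 0.0994 0.0709;
```

Call:
{"op": "step_arm", "data": {"targets": "-1 -0.0125 0.0175 0 0 0 0;-1 -0.0183 0.0383 0 0 0 0;-1 -0.0166 0.0597 0 0 0 0;-1 -0.0076 0.0793 0 0 0 0;-1 0.0075 0.0947 0 0 0 0"}}

```text
clock: 3.07
eef_pos: [0.5334, 0.1134, 0.1699]
tool_rot: [0.173, 0.985, -0.001, 0.001]
ft_force: [0.1, -5.8, 7.1]
grip_width: 0.0162
grasp_force: 59.2
```

Call:
{"op": "step_arm", "data": {"targets": "-1 0.0194 0.0093 0 0 0 0;-1 0.0408 0.0113 0 0 0 0;-1 0.0617 0.0059 0 0 0 0;-1 0.0794 -0.0063 0 0 0 0;-1 0.0919 -0.0238 0 0 0 0"}}

```text
clock: 3.48
eef_pos: [0.5792, 0.103, 0.1699]
tool_rot: [0.172, 0.985, 0.001, 0.0]
ft_force: [-5.6, 0.4, 9.4]
grip_width: 0.0158
grasp_force: 59.6
```

```bash
python3 - <<'E'
import numpy as np
r=.062
for t0 in(25.5,85.5,145.5,205.5,265.5):
    u=np.radians(t0);print(t0,";".join("-1 %.4f %.4f 0 0 0 0"%(r*(np.cos(u-np.radians(30*k))-np.cos(u)),r*(np.sin(u-np.radians(30*k))-np.sin(u))) for k in range(1,11)))
E
```

```text
25.5 -1 0.0058 -0.0316 0 0 0 0;-1 -0.0049 -0.0618 0 0 0 0;-1 -0.0293 -0.0827 0 0 0 0;-1 -0.0608 -0.0885 0 0 0 0;-1 -0.0911 -0.0778 0 0 0 0;-1 -0.1119 -0.0534 0 0 0 0;-1 -0.1178 -0.0218 0 0 0 0;-1 -0.1071 0.0084 0 0 0 0;-1 -0.0827 0.0293 0 0 0 0;-1 -0.0511 0.0351 0 0 0 0
85.5 -1 0.0303 -0.0107 0 0 0 0;-1 0.0511 -0.0351 0 0 0 0;-1 0.0569 -0.0667 0 0 0 0;-1 0.0462 -0.0969 0 0 0 0;-1 0.0218 -0.1178 0 0 0 0;-1 -0.0097 -0.1236 0 0 0 0;-1 -0.0400 -0.1129 0 0 0 0;-1 -0.0608 -0.0885 0 0 0 0;-1 -0.0667 -0.0569 0 0 0 0;-1 -0.0560 -0.0267 0 0 0 0
145.5 -1 0.0244 0.0208 0 0 0 0;-1 0.0560 0.0267 0 0 0 0;-1 0.0862 0.0160 0 0 0 0;-1 0.1071 -0.0084 0 0 0 0;-1 0.1129 -0.0400 0 0 0 0;-1 0.1022 -0.0702 0 0 0 0;-1 0.0778 -0.0911 0 0 0 0;-1 0.0462 -0.0969 0 0 0 0;-1 0.0160 -0.0862 0 0 0 0;-1 -0.0049 -0.0618 0 0 0 0
205.5 -1 -0.0058 0.0316 0 0 0 0;-1 0.0049 0.0618 0 0 0 0;-1 0.0293 0.0827 0 0 0 0;-1 0.0608 0.0885 0 0 0 0;-1 0.0911 0.0778 0 0 0 0;-1 0.1119 0.0534 0 0 0 0;-1 0.1178 0.0218 0 0 0 0;-1 0.1071 -0.0084 0 0 0 0;-1 0.0827 -0.0293 0 0 0 0;-1 0.0511 -0.0351 0 0 0 0
265.5 -1 -0.0303 0.0107 0 0 0 0;-1 -0.0511 0.0351 0 0 0 0;-1 -0.0569 0.0667 0 0 0 0;-1 -0.0462 0.0969 0 0 0 0;-1 -0.0218 0.1178 0 0 0 0;-1 0.0097 0.1236 0 0 0 0;-1 0.0400 0.1129 0 0 0 0;-1 0.0608 0.0885 0 0 0 0;-1 0.0667 0.0569 0 0 0 0;-1 0.0560 0.0267 0 0 0 0
```

Call:
{"op": "step_arm", "data": {"targets": "-1 0.0058 -0.0316 0 0 0 0;-1 -0.0049 -0.0618 0 0 0 0;-1 -0.0293 -0.0827 0 0 0 0;-1 -0.0608 -0.0885 0 0 0 0;-1 -0.0911 -0.0778 0 0 0 0;-1 -0.1119 -0.0534 0 0 0 0;-1 -0.1178 -0.0218 0 0 0 0;-1 -0.1071 0.0084 0 0 0 0;-1 -0.0827 0.0293 0 0 0 0;-1 -0.0511 0.0351 0 0 0 0"}}

```text
clock: 4.32
eef_pos: [0.5531, 0.1195, 0.1699]
tool_rot: [0.172, 0.985, -0.001, 0.001]
ft_force: [-5.3, -10.3, 10.0]
grip_width: 0.0159
grasp_force: 60.5
```

Call:
{"op": "step_arm", "data": {"targets": "-1 0.0303 -0.0107 0 0 0 0;-1 0.0511 -0.0351 0 0 0 0;-1 0.0569 -0.0667 0 0 0 0;-1 0.0462 -0.0969 0 0 0 0;-1 0.0218 -0.1178 0 0 0 0;-1 -0.0097 -0.1236 0 0 0 0;-1 -0.04 -0.1129 0 0 0 0;-1 -0.0608 -0.0885 0 0 0 0;-1 -0.0667 -0.0569 0 0 0 0;-1 -0.056 -0.0267 0 0 0 0"}}

```text
clock: 5.15
eef_pos: [0.5255, 0.1053, 0.17]
tool_rot: [0.173, 0.985, -0.001, 0.002]
ft_force: [6.5, -6.5, 2.2]
grip_width: 0.016
grasp_force: 59.8
```

Call:
{"op": "step_arm", "data": {"targets": "-1 0.0244 0.0208 0 0 0 0;-1 0.056 0.0267 0 0 0 0;-1 0.0862 0.016 0 0 0 0;-1 0.1071 -0.0084 0 0 0 0;-1 0.1129 -0.04 0 0 0 0;-1 0.1022 -0.0702 0 0 0 0;-1 0.0778 -0.0911 0 0 0 0;-1 0.0462 -0.0969 0 0 0 0;-1 0.016 -0.0862 0 0 0 0;-1 -0.0049 -0.0618 0 0 0 0"}}

```text
clock: 5.98
eef_pos: [0.5241, 0.0737, 0.17]
tool_rot: [0.174, 0.985, 0.0, 0.003]
ft_force: [6.7, -0.2, 3.1]
grip_width: 0.016
grasp_force: 59.8
```

Call:
{"op": "step_arm", "data": {"targets": "-1 -0.0058 0.0316 0 0 0 0;-1 0.0049 0.0618 0 0 0 0;-1 0.0293 0.0827 0 0 0 0;-1 0.0608 0.0885 0 0 0 0;-1 0.0911 0.0778 0 0 0 0;-1 0.1119 0.0534 0 0 0 0;-1 0.1178 0.0218 0 0 0 0;-1 0.1071 -0.0084 0 0 0 0;-1 0.0827 -0.0293 0 0 0 0;-1 0.0511 -0.0351 0 0 0 0"}}

```text
clock: 6.82
eef_pos: [0.5513, 0.057, 0.1699]
tool_rot: [0.173, 0.985, 0.001, 0.003]
ft_force: [3.3, 4.7, 5.8]
grip_width: 0.0157
grasp_force: 60.5
```

Call:
{"op": "step_arm", "data": {"targets": "-1 -0.0303 0.0107 0 0 0 0;-1 -0.0511 0.0351 0 0 0 0;-1 -0.0569 0.0667 0 0 0 0;-1 -0.0462 0.0969 0 0 0 0;-1 -0.0218 0.1178 0 0 0 0;-1 0.0097 0.1236 0 0 0 0;-1 0.04 0.1129 0 0 0 0;-1 0.0608 0.0885 0 0 0 0;-1 0.0667 0.0569 0 0 0 0;-1 0.056 0.0267 0 0 0 0"}}

```text
clock: 7.65
eef_pos: [0.5788, 0.0724, 0.1699]
tool_rot: [0.172, 0.985, 0.002, 0.002]
ft_force: [-2.9, 6.0, 8.0]
grip_width: 0.0162
grasp_force: 60.9
```

```bash
python3 - <<'E'
from h import *
im=bot.camera("scene");cv2.imwrite("pics/s2.png",im[:,:,::-1]);cv2.imwrite("pics/s2c.png",cv2.resize(im[170:250,235:335],None,fx=7,fy=7,interpolation=cv2.INTER_CUBIC)[:,:,::-1]);o=bot.get_obs();print(o["eef_pos"],o["clock"])
E
```

```text
[0.57644142 0.06945937 0.16996933] 7.7
```

View pics/s2c.png

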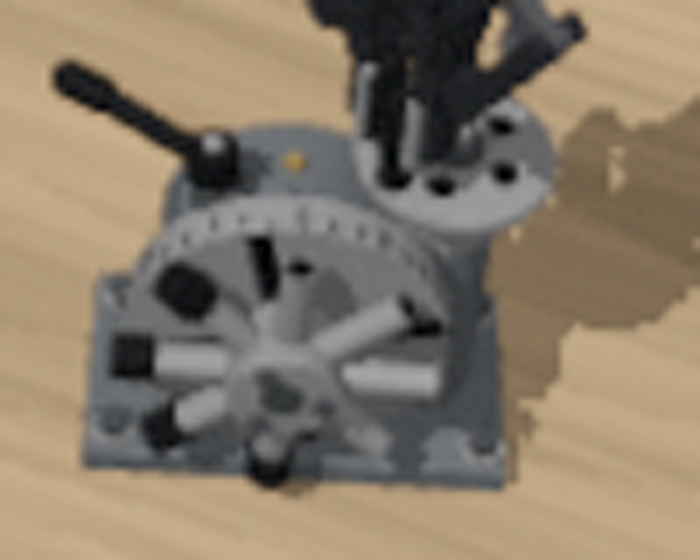

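Four caps are visible at crop (187,290), (133,357), (163,425) and (270,465). Bare stub ends are at about (410,305) and (440,380). The next stub is nearly upright.

```bash
python3 - <<'E'
from fit import *
uv=np.array([[187,290],[133,357],[163,425],[270,465],[440,380]])/7+[235,170]
print(fit("scene",uv,[-45,-90,-135,-180,90],[.06,.06,.06,.06,.06],0,prior=(.59,.045,.394)))
print(fit("scene",uv[:4],[-45,-90,-135,-180],[.06,.06,.06,.06],0,prior=(.59,.045,.394)))
i=bot.camera_info("scene")
for a in(0,2,4):print(a,[((q-[235,170])*7).round(0).tolist() for q in proj("scene",pts([.6035,.0446,.394,a],[0,-45,-90,-135,-180,90,45],[.06]*7),i)])
E
```

```text
(array([0.60435513, 0.04449073, 0.39917725, 3.19335083]), array([-0.1, -0.1, -0.1, -0.1,  0.7,  0.3, -0.3, -0.4, -0.2,  0.4,  0.2]))
(array([0.60503355, 0.044934  , 0.39218283, 3.61838301]), array([ 0. , -0. , -0.2, -0.1,  0.6,  0.3, -0.4, -0.2, -0.1]))
0 [[296.0, 266.0], [181.0, 291.0], [132.0, 360.0], [174.0, 429.0], [277.0, 461.0], [440.0, 376.0], [405.0, 303.0]]
2 [[301.0, 267.0], [185.0, 289.0], [133.0, 356.0], [171.0, 427.0], [272.0, 461.0], [439.0, 380.0], [409.0, 306.0]]
4 [[307.0, 267.0], [189.0, 287.0], [133.0, 353.0], [167.0, 424.0], [267.0, 460.0], [439.0, 383.0], [412.0, 309.0]]
```

```bash
python3 - <<'E'
import numpy as np
r=.062;u=np.radians(325.5);print(";".join("-1 %.4f %.4f 0 0 0 0"%(r*(np.cos(u-np.radians(18*k))-np.cos(u)),r*(np.sin(u-np.radians(18*k))-np.sin(u))) for k in range(1,6)))
E
```

```text
-1 -0.0134 -0.0141 0 0 0 0;-1 -0.0304 -0.0233 0 0 0 0;-1 -0.0495 -0.0269 0 0 0 0;-1 -0.0687 -0.0243 0 0 0 0;-1 -0.0862 -0.0160 0 0 0 0
```

Call:
{"op": "step_arm", "data": {"targets": "-1 -0.0134 -0.0141 0 0 0 0;-1 -0.0304 -0.0233 0 0 0 0;-1 -0.0495 -0.0269 0 0 0 0;-1 -0.0687 -0.0243 0 0 0 0;-1 -0.0862 -0.016 0 0 0 0;-1 -0.0862 -0.016 0 0 0 0;-1 -0.0862 -0.016 0 0 0 0;0 -0.0862 -0.016 0 0 0 0;0 -0.0862 -0.016 0 0 0 0;0 -0.0862 -0.016 0 0 0 0"}}

```text
clock: 8.53
eef_pos: [0.5328, 0.0629, 0.1677]
tool_rot: [0.172, 0.985, -0.0, -0.001]
ft_force: [0.7, 0.4, -1.0]
grip_width: 0.043
grasp_force: 0.0
```

Call:
{"op": "step_arm", "data": {"targets": "0 0 0 0.06 0 0 0;0 0 0 0.12 0 0 0;0 0 0 0.2 0 0 0;0 0 0 0.26 0 0 0;0 0 0 0.26 0 0 0"}}

```text
clock: 8.95
eef_pos: [0.5359, 0.0632, 0.305]
tool_rot: [0.173, 0.985, 0.002, 0.005]
ft_force: [1.1, 0.0, 0.6]
grip_width: 0.0428
grasp_force: 0.0
```

Call:
{"op": "step_arm", "data": {"targets": "1 0.07 0 0.02 0 0 -0.14;1 0.14 0 0.02 0 0 -0.3;1 0.21 0 0.02 0 0 -0.45;1 0.21 0 0.02 0 0 -0.6;1 0.21 0 0.02 0 0 -0.76;1 0.21 0 0.02 0 0 -0.9;1 0.21 0 0.02 0 0 -1"}}

```text
clock: 9.53
eef_pos: [0.6384, 0.0628, 0.3062]
tool_rot: [0.539, 0.843, -0.001, -0.001]
ft_force: [-0.9, -0.3, 1.1]
grip_width: 0.0851
grasp_force: 0.0
```

Call:
{"op": "step_arm", "data": {"targets": "1 0 0 0 0 0 -1;1 0 0 0 0 0 -1;1 0 0 0 0 0 -1;1 0 0 0 0 0 -1;1 0 0 0 0 0 -1;1 0 0 0 0 0 -1;1 0 0 0 0 0 -1"}}

```text
clock: 10.12
eef_pos: [0.638, 0.0628, 0.307]
tool_rot: [0.82, 0.573, -0.001, -0.001]
ft_force: [0.4, 0.1, 0.4]
grip_width: 0.0857
grasp_force: 0.0
```

Call:
{"op": "step_arm", "data": {"targets": "1 0 0 0 0 0 -1;1 0 0 0 0 0 -1;1 0 0 0 0 0 -1;1 0 0 0 0 0 -1;1 0 0 0 0 0 -1;1 0 0 0 0 0 -1;1 0 0 0 0 0 -1"}}

```text
clock: 10.7
eef_pos: [0.638, 0.0628, 0.3071]
tool_rot: [0.977, 0.215, -0.001, -0.0]
ft_force: [-1.3, -0.2, -0.6]
grip_width: 0.0859
grasp_force: 0.0
```

Call:
{"op": "step_arm", "data": {"targets": "1 0 0 -0.05 -0.064 0.154 0;1 0 0 -0.12 -0.128 0.308 0;1 0 0 -0.12 -0.128 0.308 0;1 0 0 -0.12 -0.128 0.308 0;1 0 0 -0.12 -0.128 0.308 0"}}

```text
clock: 11.12
eef_pos: [0.638, 0.0629, 0.2437]
tool_rot: [0.967, 0.216, -0.132, 0.022]
ft_force: [-0.2, -0.4, 1.1]
grip_width: 0.0856
grasp_force: 0.0
```

```bash
python3 - <<'E'
from h import *
import pickle
o=bot.get_obs();print(o["clock"],o["eef_pos"],o["tool_rot"],o["joint_pos"])
i=bot.camera_info("wrist");print(i["pose"].round(3));pickle.dump(i,open("w2.pkl","wb"))
im=bot.camera("wrist");cv2.imwrite("pics/w2.png",cv2.resize(im,(768,576),interpolation=cv2.INTER_CUBIC)[:,:,::-1])
E
```

```text
11.1167 [0.63804209 0.06292475 0.24366027] [ 0.96718522  0.21583845 -0.13216529  0.02233496] [ 0.13024168  0.80938987  0.92522589  1.94710664 -0.06750802  2.84155215]
[[ 0.424  0.756  0.499  0.739]
 [-0.906  0.363  0.22   0.108]
 [-0.015 -0.545  0.839  0.362]
 [ 0.     0.     0.     1.   ]]
```

View pics/w2.png

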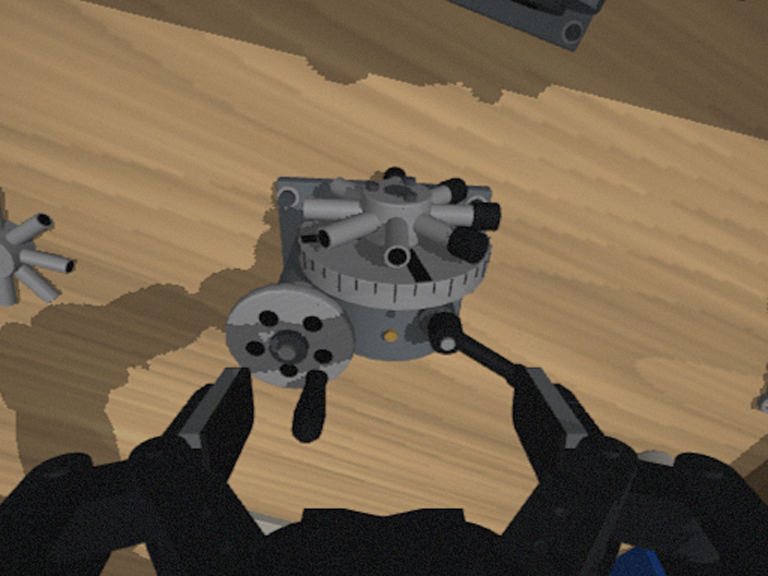

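The picture shows the bare next stub's open end at (397,257), the +45° stub end at (323,238) and the +90° end at (305,209). The caps are at (467,244), (487,216), (457,189) and (396,173). Now the fit.

```bash
python3 - <<'E'
from fit import *
import pickle;i=pickle.load(open("w2.pkl","rb"))
uv=np.array([[397,257],[323,238],[305,209],[467,244],[487,216],[457,189],[396,173]])/1.5
of=[0,45,90,-45,-90,-135,180]
for r in(.058,.061):
    print(fit("wrist",uv,of,[.06]*3+[r]*4,0,i,(.6,.045,.394)))
print(fit("wrist",uv[:4],of[:4],[.06]*4,0,i,(.6,.045,.394)))
for a in(-2,0,2):print((1.5*proj("wrist",pts([.604,.0445,.395,a],of,[.06]*7),i)).round(0).tolist())
E
```

```text
(array([0.60230786, 0.03815216, 0.412721  , 1.37773835]), array([-0.4, -1.5,  1. , -0.5,  1.7, -1.1, -0.2, -1.4, -1.3, -1.2, -2.3,
        1. ,  1.5,  5. ,  0.6]))
(array([0.60173847, 0.039139  , 0.41085284, 1.03347996]), array([-1.3, -1.4,  0. , -0.3,  0.6, -1. ,  1.5, -0.2,  0.6, -1. , -1.8,
        0.5,  0.3,  4.2,  0.6]))
(array([ 0.60051566,  0.03983028,  0.39848102, -0.33447622]), array([-0.5, -0.4,  0.2,  0.5, -0.4, -0.3,  0.6,  0.3,  0.1]))
[[395.0, 248.0], [320.0, 232.0], [299.0, 202.0], [466.0, 236.0], [481.0, 208.0], [446.0, 184.0], [388.0, 174.0]]
[[391.0, 248.0], [318.0, 230.0], [300.0, 201.0], [464.0, 237.0], [482.0, 209.0], [448.0, 185.0], [391.0, 174.0]]
[[387.0, 248.0], [316.0, 229.0], [300.0, 199.0], [462.0, 238.0], [482.0, 210.0], [450.0, 186.0], [394.0, 174.0]]
```

```bash
python3 - <<'E'
import cv2
im=cv2.imread("pics/w2.png")[155:315,270:510];cv2.imwrite("pics/w2c.png",cv2.resize(im,None,fx=3.3333,fy=3.3333,interpolation=cv2.INTER_CUBIC))
E
```

```text
(no output)
```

View pics/w2c.png

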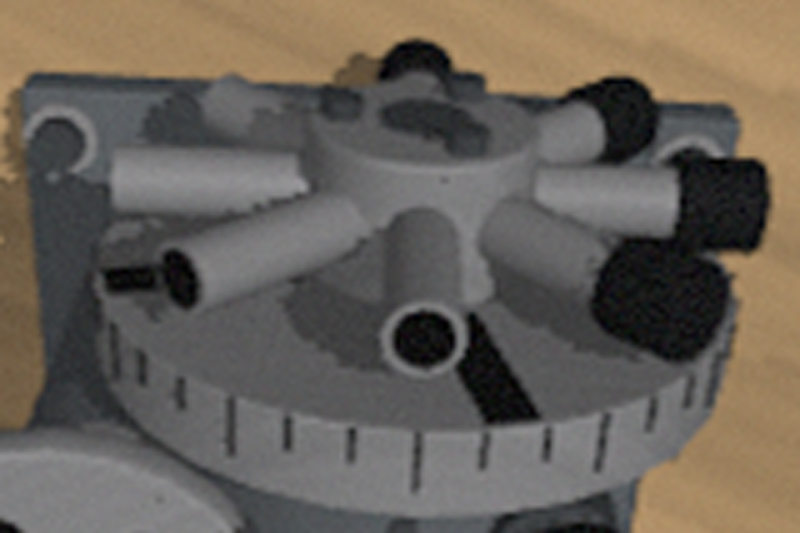

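```bash
python3 - <<'E'
from h import *
from scipy.optimize import least_squares
import pickle;i=pickle.load(open("w2.pkl","rb"))
C=lambda u,v:np.array([180+u/5,103.33+v/5])
obs=[(0,.06,.033,C(425,338)),(45,.06,.033,C(182,277)),(90,.06,.033,C(114,178)),(-90,.068,.033,C(768,203)),(-45,.064,.033,C(662,302))]
th=np.radians(np.arange(0,360))
def P(p,x,r,t):
    X=np.array([np.cos(p[2]),np.sin(p[2]),0]);Y=np.array([-X[1],X[0],0]);t=np.atleast_1d(t)
    return np.array([p[0],p[1],.085+p[4]])+x*X+r*(np.sin(t)[:,None]*Y+np.cos(t)[:,None]*np.array([0,0,1]))
def res(p,use=range(5)):
    e=[(proj("wrist",P(p,x,r,np.radians(p[3]+t)),i)[0]-uv) for k,(t,r,x,uv) in enumerate(obs) if k in use]
    rim=proj("wrist",P(p,.018,.065,th),i)[:,0]
    return np.r_[np.ravel(e),rim.min()-C(98,0)[0],rim.max()-C(735,0)[0],(p[2]-.395)/.02,p[4]/.002]
for use in(range(5),[0,1,2],[0]):
    s=least_squares(res,[.6,.04,.395,0,0],kwargs=dict(use=use),diff_step=1e-4);print(s.x.round(4),s.fun.round(1))
p=s.x
for d in(0,15,30,-15):print(d,[((proj("wrist",P(p,x,.065,np.radians(p[3]+d)),i)[0]-[180,103.33])*5).round(0).tolist() for x in(.018,.0)])
E
```

```text
[ 0.6007  0.0389  0.4068  0.7384 -0.0011] [-1.4 -0.4 -0.7  0.1  1.2 -0.1 -1.9 -0.   3.   0.6 -0.6  0.3  0.6 -0.5]
[ 6.007e-01  3.930e-02  3.966e-01 -4.519e-01 -3.000e-04] [ 0.1 -0.2 -0.   0.3  0.8 -0.1 -1.   0.1  0.1 -0.2]
[ 0.6004  0.0387  0.3938  0.0496 -0.0008] [-0.   0.1 -0.4  0.4 -0.1 -0.4]
0 [[420.0, 430.0], [414.0, 516.0]]
15 [[321.0, 419.0], [319.0, 504.0]]
30 [[233.0, 395.0], [234.0, 480.0]]
-15 [[518.0, 428.0], [508.0, 513.0]]
```

The zero tick at crop (416,460) matches the projected plate z, and the fits give a lean of −0.5 to +0.7°. So the stub is upright, and I go on to the clamp lever.

Call:
{"op": "step_arm", "data": {"targets": "-1 0 0 0.06 0.064 -0.154 0;-1 0 0 0.12 0.128 -0.308 0;-1 0 0 0.12 0.128 -0.308 0"}}

```text
clock: 11.42
eef_pos: [0.6374, 0.0613, 0.3248]
tool_rot: [0.976, 0.217, 0.014, 0.001]
ft_force: [0.1, -0.2, 4.4]
grip_width: 0.0515
grasp_force: 0.0
```

Call:
{"op": "step_arm", "data": {"targets": "-1 0 -0.06 0 0 0 0.14;-1 0 -0.12 0 0 0 0.3;-1 -0.004 -0.18 0 0 0 0.45;-1 -0.008 -0.236 0 0 0 0.6;-1 -0.008 -0.236 0 0 0 0.76;-1 -0.008 -0.236 0 0 0 0.9;-1 -0.008 -0.236 0 0 0 1"}}

```text
clock: 12.0
eef_pos: [0.633, -0.0567, 0.3212]
tool_rot: [0.818, 0.576, 0.008, 0.007]
ft_force: [0.2, 0.2, -0.3]
grip_width: -0.0002
grasp_force: 0.0
```

Call:
{"op": "step_arm", "data": {"targets": "-1 0 0 0 0 0 0.15;-1 0 0 0 0 0 0.3;-1 0 0 0 0 0 0.45;-1 0 0 0 0 0 0.45;-1 0 0 -0.06 0 0 0.45;-1 0 0 -0.12 0 0 0.45;-1 0 0 -0.17 0 0 0.45;-1 0 0 -0.17 0 0 0.45"}}

```text
clock: 12.67
eef_pos: [0.6311, -0.0552, 0.225]
tool_rot: [0.706, 0.708, 0.0, 0.001]
ft_force: [-0.6, 0.2, -0.4]
grip_width: -0.0002
grasp_force: 0.0
```

```bash
python3 - <<'E'
from h import *
o=bot.get_obs();print(o["clock"],o["eef_pos"],o["tool_rot"],o["joint_pos"],o["grip_width"])
i=bot.camera_info("wrist");print(i["pose"].round(3))
im=bot.camera("wrist");im2=bot.camera("scene")
a=cv2.resize(im,(640,480))[:,:];b=cv2.resize(im2[150:250,220:340],None,fx=4,fy=4,interpolation=cv2.INTER_CUBIC)
cv2.imwrite("pics/l1.png",np.hstack([cv2.resize(a,(400,300)),cv2.resize(b,(360,300))])[:,:,::-1])
E
```

```text
12.6667 [ 0.63112998 -0.05524339  0.2250075 ] [7.05907960e-01 7.08303268e-01 3.92561651e-04 5.27949280e-04] [-8.72724433e-02  5.16369548e-01  3.94155928e-01  1.44726904e+00
 -7.50464033e-05  1.48013636e+00] -0.00020164625649261273
[[ 1.    -0.003 -0.002  0.629]
 [ 0.004  0.953  0.302  0.021]
 [ 0.001 -0.302  0.953  0.369]
 [ 0.     0.     0.     1.   ]]
```

View pics/l1.png

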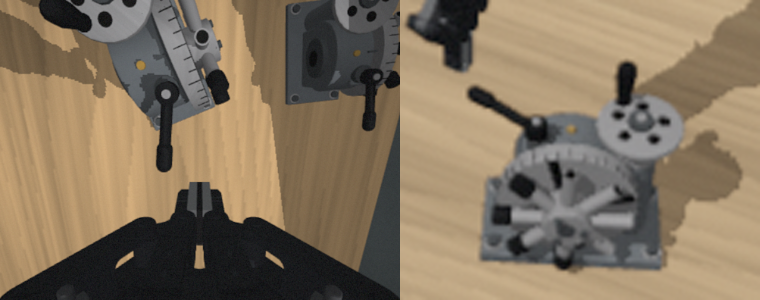

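The lever pivot is at (166,95) and its end at (163,170) in the left half, with the shut fingers at (199,185) to its +x side.

```bash
python3 - <<'E'
from h import *
for n,u,v,z in(("piv",166,94,.166),("end",163,170,.164)):print(n,ray("wrist",u/.78125,v/.78125,z).round(4))
E
```

```text
piv [0.604  0.0048 0.166 ]
end [ 0.5981 -0.0671  0.164 ]
```

```bash
cat >lev.py <<'E'
import numpy as np,sys
def pos(f,d=.0215,R=.062):
    f=np.radians(f);return np.array([.602,.0055])+R*np.array([np.cos(f),np.sin(f)])+d*np.array([-np.sin(f),np.cos(f)])
def rows(p0,f0,fs):
    return ";".join("-1 %.3f %.3f 0 0 0 %.3f"%(*((pos(f)-p0)/.5),(f-f0)/45) for f in fs)
if __name__=="__main__":
    print(rows(np.array([.631,-.0555]),267,[267,263,259,255,251,247,243,239]))
    for a,s in((239,range(236,208,-3)),(209,range(206,176,-3))):print(a,rows(pos(a),a,s))
E
python3 lev.py
```

```text
-1 -0.022 -0.004 0 0 0 0.000;-1 -0.030 -0.006 0 0 0 -0.089;-1 -0.039 -0.008 0 0 0 -0.178;-1 -0.049 -0.009 0 0 0 -0.267;-1 -0.058 -0.009 0 0 0 -0.356;-1 -0.067 -0.009 0 0 0 -0.444;-1 -0.076 -0.008 0 0 0 -0.533;-1 -0.085 -0.006 0 0 0 -0.622
239 -1 -0.007 0.002 0 0 0 -0.067;-1 -0.013 0.004 0 0 0 -0.133;-1 -0.020 0.006 0 0 0 -0.200;-1 -0.026 0.008 0 0 0 -0.267;-1 -0.032 0.011 0 0 0 -0.333;-1 -0.038 0.015 0 0 0 -0.400;-1 -0.044 0.018 0 0 0 -0.467;-1 -0.050 0.022 0 0 0 -0.533;-1 -0.055 0.026 0 0 0 -0.600;-1 -0.061 0.031 0 0 0 -0.667
209 -1 -0.005 0.005 0 0 0 -0.067;-1 -0.010 0.010 0 0 0 -0.133;-1 -0.014 0.015 0 0 0 -0.200;-1 -0.018 0.020 0 0 0 -0.267;-1 -0.022 0.026 0 0 0 -0.333;-1 -0.026 0.032 0 0 0 -0.400;-1 -0.029 0.038 0 0 0 -0.467;-1 -0.032 0.044 0 0 0 -0.533;-1 -0.035 0.050 0 0 0 -0.600;-1 -0.037 0.057 0 0 0 -0.667
```

Call:
{"op": "step_arm", "data": {"targets": "-1 0 0 -0.07 0 0 0;-1 0 0 -0.136 0 0 0;-1 0 0 -0.136 0 0 0;-1 0 0 -0.136 0 0 0"}}

```text
clock: 13.1
eef_pos: [0.6343, -0.0553, 0.158]
tool_rot: [0.705, 0.709, 0.001, 0.001]
ft_force: [-0.4, -0.8, 0.8]
grip_width: -0.0002
grasp_force: 0.0
```

Call:
{"op": "step_arm", "data": {"targets": "-1 -0.022 -0.004 0 0 0 0;-1 -0.03 -0.006 0 0 0 -0.089;-1 -0.039 -0.008 0 0 0 -0.178;-1 -0.049 -0.009 0 0 0 -0.267;-1 -0.058 -0.009 0 0 0 -0.356;-1 -0.067 -0.009 0 0 0 -0.444;-1 -0.076 -0.008 0 0 0 -0.533;-1 -0.085 -0.006 0 0 0 -0.622"}}

```text
clock: 13.77
eef_pos: [0.5959, -0.0599, 0.1617]
tool_rot: [0.857, 0.516, 0.004, 0.005]
ft_force: [1.8, -3.8, 0.3]
grip_width: 0.0001
grasp_force: 1.7
```

Call:
{"op": "step_arm", "data": {"targets": "-1 -0.007 0.002 -0.004 0 0 -0.067;-1 -0.013 0.004 -0.004 0 0 -0.133;-1 -0.02 0.006 -0.004 0 0 -0.2;-1 -0.026 0.008 -0.004 0 0 -0.267"}}

```text
clock: 14.1
eef_pos: [0.583, -0.0569, 0.1608]
tool_rot: [0.906, 0.423, 0.005, 0.005]
ft_force: [-0.3, -5.2, 5.2]
grip_width: 0.0
grasp_force: 3.0
```

Call:
{"op": "step_arm", "data": {"targets": "-1 -0.006 0.003 0 0 0 -0.066;-1 -0.012 0.007 0 0 0 -0.133;-1 -0.012 0.007 0 0 0 -0.133"}}

```text
clock: 14.35
eef_pos: [0.5763, -0.0526, 0.1602]
tool_rot: [0.926, 0.376, 0.005, 0.004]
ft_force: [-0.2, -5.2, 6.5]
grip_width: -0.0003
grasp_force: 2.7
```

Call:
{"op": "step_arm", "data": {"targets": "-1 -0.006 0.004 0 0 0 -0.067;-1 -0.012 0.008 0 0 0 -0.134;-1 -0.017 0.012 0 0 0 -0.2;-1 -0.017 0.012 0 0 0 -0.2"}}

```text
clock: 14.68
eef_pos: [0.5673, -0.0455, 0.1586]
tool_rot: [0.953, 0.304, 0.004, 0.002]
ft_force: [0.6, -2.3, 5.2]
grip_width: -0.0004
grasp_force: 2.2
```

Call:
{"op": "step_arm", "data": {"targets": "-1 -0.005 0.005 0 0 0 -0.067;-1 -0.01 0.01 0 0 0 -0.133;-1 -0.01 0.01 0 0 0 -0.133"}}

```text
clock: 14.93
eef_pos: [0.562, -0.041, 0.1579]
tool_rot: [0.967, 0.253, 0.004, 0.003]
ft_force: [1.5, -4.0, 6.1]
grip_width: -0.0001
grasp_force: 3.1
```

Call:
{"op": "step_arm", "data": {"targets": "-1 -0.004 0.005 0 0 0 -0.067;-1 -0.009 0.01 0 0 0 -0.133;-1 -0.009 0.01 0 0 0 -0.133"}}

```text
clock: 15.18
eef_pos: [0.5577, -0.037, 0.1579]
tool_rot: [0.979, 0.202, 0.004, 0.003]
ft_force: [0.2, -6.6, 6.7]
grip_width: -0.0001
grasp_force: 4.2
```

Call:
{"op": "step_arm", "data": {"targets": "-1 -0.004 0.006 0 0 0 -0.067;-1 -0.004 0.006 0 0 0 -0.067"}}

```text
clock: 15.35
eef_pos: [0.5553, -0.0344, 0.1577]
tool_rot: [0.984, 0.176, 0.003, 0.004]
ft_force: [-0.5, -8.5, 7.0]
grip_width: -0.0001
grasp_force: 4.6
```

Call:
{"op": "step_arm", "data": {"targets": "-1 -0.004 0.006 0 0 0 -0.067;-1 -0.004 0.006 0 0 0 -0.067"}}

```text
clock: 15.52
eef_pos: [0.5529, -0.0313, 0.1576]
tool_rot: [0.989, 0.15, 0.003, 0.003]
ft_force: [-1.6, -5.1, 6.0]
grip_width: 0.0005
grasp_force: 3.2
```

Call:
{"op": "step_arm", "data": {"targets": "-1 -0.003 0.006 0 0 0 -0.067;-1 -0.003 0.006 0 0 0 -0.067"}}

```text
clock: 15.68
eef_pos: [0.5517, -0.0297, 0.1576]
tool_rot: [0.992, 0.124, 0.003, 0.005]
ft_force: [-0.9, -12.4, 6.1]
grip_width: -0.0002
grasp_force: 6.3
```

Call:
{"op": "step_arm", "data": {"targets": "-1 -0.003 0.006 0 0 0 0;-1 -0.003 0.006 0 0 0 0"}}

```text
clock: 15.85
eef_pos: [0.5515, -0.0292, 0.158]
tool_rot: [0.992, 0.124, 0.004, 0.008]
ft_force: [2.6, -19.0, 4.4]
grip_width: -0.0002
grasp_force: 9.3
```

Call:
{"op": "step_arm", "data": {"targets": "-1 -0.002 0.006 0 0 0 0;-1 -0.002 0.006 0 0 0 0"}}

```text
clock: 16.02
eef_pos: [0.5513, -0.0287, 0.1582]
tool_rot: [0.992, 0.123, 0.005, 0.01]
ft_force: [4.0, -24.6, 4.2]
grip_width: -0.0001
grasp_force: 12.3
```

The lever resists firmly: 25 N with no further motion. I'll back off and check it.

Call:
{"op": "step_arm", "data": {"targets": "-1 0.004 -0.03 0 0 0 0;-1 0.006 -0.07 0 0 0 0;-1 0.006 -0.07 0.08 0 0 0;-1 0.006 -0.07 0.16 0 0 0;-1 0.006 -0.1 0.24 0 0 0;-1 0.006 -0.1 0.24 0 0 0;-1 0.006 -0.1 0.24 0 0 0"}}

```text
clock: 16.6
eef_pos: [0.5522, -0.0703, 0.2789]
tool_rot: [0.992, 0.125, 0.005, 0.001]
ft_force: [0.3, -0.2, 0.2]
grip_width: 0.0
grasp_force: 0.0
```

```bash
python3 - <<'E'
from h import *
o=bot.get_obs();print(o["clock"],o["eef_pos"],o["ft_force"])
a=cv2.resize(bot.camera("wrist"),(400,300));s=bot.camera("scene");b=cv2.resize(s[165:250,230:332],(400,333),interpolation=cv2.INTER_CUBIC)
c=np.zeros((333,800,3),np.uint8);c[:300,:400]=a;c[:,400:]=b
cv2.imwrite("pics/f1.png",c[:,:,::-1])
E
```

```text
16.6 [ 0.55220901 -0.07025078  0.27892495] [ 0.34454099 -0.20055348  0.21354262]
```

View pics/f1.png

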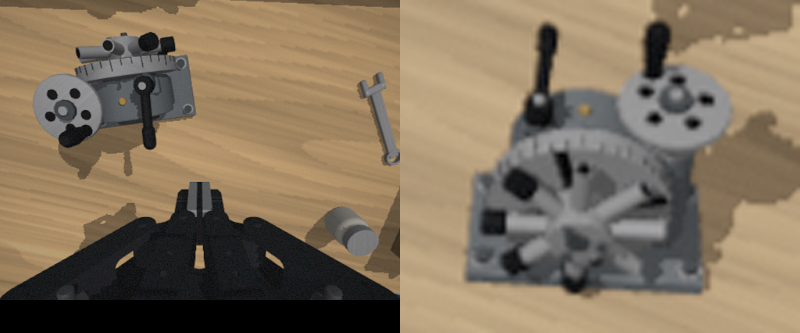

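The lever now points toward the robot, from (143,85) to (150,145). It has swung clockwise and nothing blocks it. The next stub is upright, and the spanner and jar are untouched. The arm is clear, so I'm handing in the job.

```bash
python3 -c "
from workcell import bot;print(bot.job_done())"
```

```text
the job is handed in; nothing more can be done
None
```

I wound the next bare stub upright (measured within about 1°), nipped the clamp lever firmly against about 25 N, and handed the job in at about 17 s on the robot's clock with the arm clear. I did not touch the spanner, jar or spare hub.

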